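# Pin-gauge three hubs and scrap the two that fail

## Task

Two of the three hubs on the rubber mat were not bored to size all the way down. Try the pin gauge in their holes, pressing only lightly (never more than about 20 N), until you find the one hub it enters fully, and leave the gauge standing fully home in that hub, which stays where it is on the mat. Gently set the other two hubs upright in the grey tray, and do not disturb anything else on the bench.

Things in the scene. Friction and masses are not known exactly. Their poses are not given: they have to be found in the camera images.
- gauge: steel pin gauge, 0.12 kg, 90 mm long, starting upright in its stand. From the bottom: pin 12 mm in diameter, 28 mm long (last 2 mm tapered to 8 mm); round flange 26 mm across, 5 mm thick; plain round handle 18 mm in diameter, 57 mm long. Origin: centre of the pin's tip; z along the gauge towards the handle
- gauge_tip (a point): centre of the pin's tip, the gauge's origin. Fully home in a hub, the flange lies on the hub's top and the tip is 8 mm above the hub's underside; in a tight hub it stops with the tip 16 mm above the underside, the flange 8 mm above the top. In the stand it is 8 mm above the bench
- gauge_grip (a point): on the gauge's axis, 62 mm above the tip: the middle of the handle, where to grip it
- stand: fixed wooden block 60 x 60 x 36 mm with a 14 mm through hole in its middle, in which the gauge starts, flange on the block's top. Origin: centre of its underside, on the bench. The stand is on one side of the mat and the tray on the other; they may change sides
- hub_a: turned aluminium hub, upright cylinder 44 mm across, 36 mm tall, 0.16 kg, loose on the mat. Origin: centre of its underside, z up. Blind hole on its axis, 14 mm wide, 32 mm deep. Leftmost of the row (largest y). All three look alike. In just one (any, drawn afresh) the hole is 14 mm wide right down; in the other two it narrows to 8 mm from 20 mm below the top down, hard to see
- hub_b: turned aluminium hub, upright cylinder 44 mm across, 36 mm tall, 0.16 kg, loose on the mat. Origin: centre of its underside, z up. Blind hole on its axis, 14 mm wide, 32 mm deep. The middle one. All three look alike. In just one (any, drawn afresh) the hole is 14 mm wide right down; in the other two it narrows to 8 mm from 20 mm below the top down, hard to see
- hub_c: turned aluminium hub, upright cylinder 44 mm across, 36 mm tall, 0.16 kg, loose on the mat. Origin: centre of its underside, z up. Blind hole on its axis, 14 mm wide, 32 mm deep. Rightmost (smallest y). All three look alike. In just one (any, drawn afresh) the hole is 14 mm wide right down; in the other two it narrows to 8 mm from 20 mm below the top down, hard to see
- mat: fixed black rubber bench mat 170 x 360 x 4 mm (x, y, z); the hubs stand on it in a row along its y, about 115 mm apart. Origin: centre of its underside, on the bench
- tray: fixed open grey steel tray for rejects, 220 x 160 mm (x, y) and 24 mm tall outside, walls and floor 4 mm thick. Origin: centre of its underside, on the bench; its inner floor is 4 mm above
- washer0: one of two flat steel washers, 26 mm across, 4 mm thick, lying on the mat (a bystander: leave alone)
- washer1: the other flat steel washer, same size, lying on the mat (a bystander: leave alone)
- screwdriver: screwdriver lying on the bench beyond the mat (a bystander: leave alone)
- oil: small clear oil bottle with black cap, 48 mm across, 110 mm tall, beyond the mat (a bystander: leave alone)
- wrench: steel wrench lying on the bench on the robot's side of the mat (a bystander: leave alone)
- tin: low round steel tin, 66 mm across, 50 mm tall, beyond the mat (a bystander: leave alone)
- offcut: short upright round wood offcut, 32 mm across, 30 mm tall, on the robot's side of the mat (a bystander: leave alone)
There are look-alikes about, which are no part of the job. What is shaped like the hub_c but pink is not meant. Of the things shaped like the gauge, the steel one is meant.

How it is judged:
By the outcome, as a careful person would: the job done as asked, in the order asked, and still so for the second after the job is handed in, with the robot touching nothing.
It also fails if it takes over 72 s, if anything falls off the work surface, if the arm or the gripper's body presses on something with over 40 N, if the wrist force passes 120 N, or if a joint passes its speed limit or range.

## Robot

A 6-joint arm with a two-finger parallel gripper is mounted at the origin on the work surface. World frame = base frame: x ahead of the robot, y to its left, z up, the work surface at z = 0. Lengths are in m, angles in rad, forces in N, time in s.
With the tool pointing down it reaches from about 0.35 to 0.775 m from the base axis. Payload 7.3 kg.
Tool frame: the origin (TCP) lies midway between the tips of the shut fingers; the grasp point (between the pads) lies 19 mm behind it; z points along the fingers, y is the direction in which the jaws open and shut (so a half turn about z gives the same grasp; the last joint's range is limited). The gripper opens to 92 mm and grips with 3 to 60 N. Pads are 19 mm wide; open, the fingers measure 130 mm over their backs; the gripper's body (75 mm by 190 mm) begins 47 mm behind the grasp point.
Start: joints at [1.113, 0.342, 1.524, -0, 1.275, -0.146], TCP at [0.161, 0.5, 0.227] pointing down, gripper open.
Joint ranges: [-2.53, 2.53], [-0.77, 2.02], [0.04, 2.7], [-1, 4.14], [0.28, 2.66], [-3.11, 3.11]. Speed limits (rad/s): [2.57, 2.57, 3.14, 3.14, 3.14, 3.14].

## Interface

Orientations are given as [roll, pitch, yaw] about the fixed x, y, z axes, in that order (R = Rz(yaw) Ry(pitch) Rx(roll)).
In Python, from cell import status, eyes, job gives the robot as it stands.
- The arm moves only by the tool jog_arm, never from a script. Its argument "series" is a list of rows, each a list of 3 entries, a list of its own where there are three numbers: the gripper command: -1 is shut, 1 is fully open, values between are in proportion, then the shift along the tool's x, y, z in m, then the turn, a rotation vector about the tool's x, y, z in rad. In form: [[grip, [x, y, z], [ax, ay, az]], ...]. A call has 1 to 12 rows; each row is the pose to reach, as a shift and turn from the pose commanded when the call began, along the tool's axes at that moment; what a row does not reach only later rows make up. A row lasts 1/12 s, in which the tool goes at most 41.7 mm and 7.16 degrees, less where a joint would pass 70% of its speed; a pose out of reach is approached as far as the arm can. A call with a gripper value outside its range is refused whole. The fingers move at their own pace and stop on an object; "squeeze" is the grip in N (left out, the last holds). Time passes only in rows, so rows that repeat a pose let the fingers close. It gives the time, the measured TCP pose, the force and the opening at its end, in the units of the state.
- status.observe(): the state, without advancing time (a new reading comes with each control period).
- eyes.read_camera(name): name is "scene" or "top" or "wrist"; returns a dict with "img" (480x640x3 uint8, red, green, blue), "range_z" (480x640 float32, m along the optical axis (not along the pixel's ray), 0 where there is no reading), "camera_matrix" (3x3 intrinsics, pixels), "T" (4x4, takes a point from camera to world coordinates); the wrist camera has in their place "tool_from_camera" (4x4, takes a point from camera to tool coordinates, whose origin is the TCP and whose axes are the flange's). Camera axes: x right, y down, z forward; pixel columns grow to the right and rows downward; lengths in m; the calibration is good to about 2 mm. A picture is of the moment at which its call begins: read the wrist's pose just before it.
- job.hand_in(): hands the job in, once; it reports no verdict.
The state is a dict: "time": time; "qpos": joint angles; "qvel": joint speeds; "joint_efforts": joint torques, N m; "tool_pos": TCP position; "tool_rot": TCP orientation; "contact_force": force on the tool from outside, world axes, zero at the start; "torque": the same for the moment, N m; "opening": finger opening in m.
Only numpy, scipy, OpenCV 4.12 (cv2) and the standard library are available. Lean on these libraries where they do the work, as an engineer would, in place of code of your own. Each camera call takes 0.05 s, during which the arm holds its last target.

## Working session

There is one attempt and no reset: what is moved stays moved. The work goes in short steps, Python scripts to look and compute and a tool call to move; the robot and the scene stay as the last step left them, time stands still between calls to the robot, and variables do not carry over. Pictures are saved under pics/ and viewed, and the job is handed in when it is done.

Besides the shell and the picture viewer there is one more tool, called after ">>>" in YAML: its name, and indented under it one key for each argument. jog_arm: Moves the arm, as the interface text tells. Its arguments: {"type":"object","properties":{"series":{"type":"array","items":{"type":"array"}},"squeeze":{"type":"number"}},"required":["series"]}

```bash
ls; mkdir -p pics; python3 - <<'E'
from cell import status, eyes
import cv2
s=status.observe()
for k,v in s.items(): print(k,v)
for n in ["scene","top","wrist"]:
    c=eyes.read_camera(n); cv2.imwrite(f"pics/{n}0.png",c["img"][:,:,::-1])
    print(n,c["camera_matrix"],c.get("T",c.get("tool_from_camera")))
E
```

```text
pics
time 0.0
qpos [ 1.11298004e+00  3.42747006e-01  1.52503018e+00  2.10899073e-05
  1.27540645e+00 -1.45962062e-01]
qvel [ 0.00064354 -0.00032763  0.0011403   0.00026177 -0.00121328  0.00015616]
joint_efforts [ 1.09279325e-03 -4.31231153e+01 -2.44227058e+01  7.18763703e-02
  5.58150513e-02 -2.09240366e-04]
tool_pos [0.16085078 0.4993158  0.22602777]
tool_rot [-3.14002152e+00 -2.51352133e-04  2.82973208e+00]
contact_force [1.07416729 0.63571296 0.08481025]
torque [-0.00723353  0.02617856 -0.08888426]
opening 0.09178973191661825
scene [[491.27525216   0.         321.91393406]
 [  0.         491.27525216 237.03755887]
 [  0.           0.           1.        ]] [[ 0.71602554  0.44314933 -0.53937566  1.08316595]
 [ 0.69784548 -0.43462406  0.56930976 -0.52371779]
 [ 0.0178636  -0.78404119 -0.62045169  0.64302876]
 [ 0.          0.          0.          1.        ]]
top [[481.56300562   0.         321.85011677]
 [  0.         481.56300562 242.23346995]
 [  0.           0.           1.        ]] [[-0.0210199  -0.99523363  0.09522702  0.45499658]
 [-0.99973036  0.02186341  0.00782307 -0.00913818]
 [-0.00986777 -0.0950369  -0.99542484  1.25209972]
 [ 0.          0.          0.          1.        ]]
wrist [[422.92019269   0.         318.56892601]
 [  0.         422.92019269 246.53702332]
 [  0.           0.           1.        ]] [[ 6.75235371e-04 -9.57307070e-01 -2.89072167e-01  7.96446370e-02]
 [ 9.99999419e-01  4.03641423e-04  9.99149085e-04 -4.40792565e-04]
 [-8.39810982e-04 -2.89072674e-01  9.57306787e-01 -1.56813246e-01]
 [ 0.00000000e+00  0.00000000e+00  0.00000000e+00  1.00000000e+00]]
```

View pics/scene0.png

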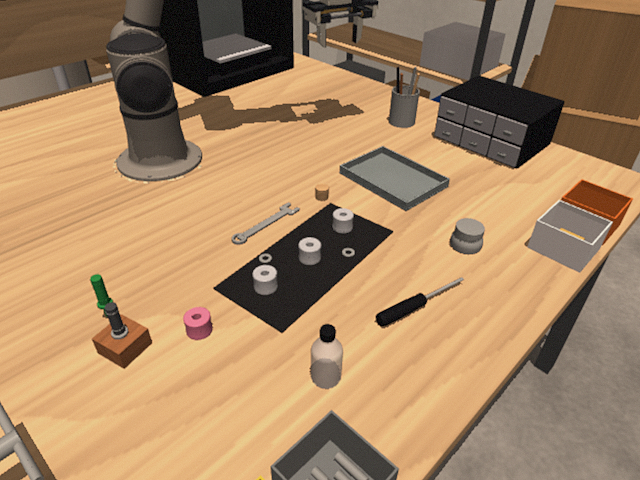

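View pics/top0.png

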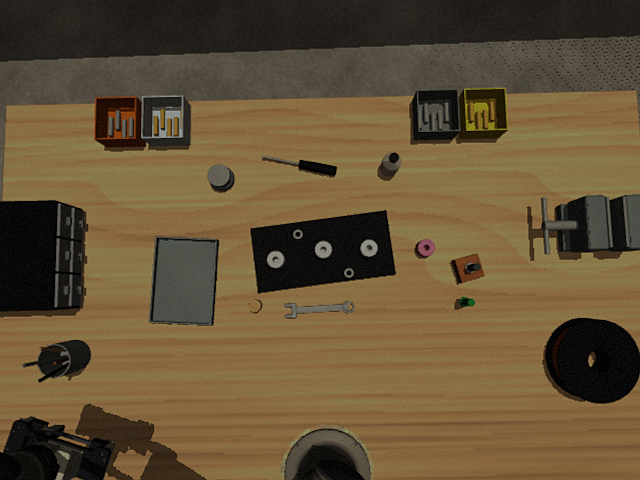

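The top view shows the tray at (184,281) and the hubs at (276,260), (323,249) and (369,248). Of the pin-shaped things, the grey one in the stand at (468,268) is the steel gauge. The one at (465,302) is green, so it's a decoy. The hub-shaped thing at (427,248) is pink and off the mat, so it isn't meant either. Next I'll measure these and make an enlarged crop.

```bash
cat > h.py <<'E'
import numpy as np, cv2
from scipy.spatial.transform import Rotation as R
from cell import status, eyes
def tool_T(s=None):
    s=s or status.observe(); T=np.eye(4); T[:3,:3]=R.from_euler('xyz',s['tool_rot']).as_matrix(); T[:3,3]=s['tool_pos']; return T
def cam(n):
    T0=tool_T() if n=='wrist' else None
    c=eyes.read_camera(n)
    c['W']=T0@c['tool_from_camera'] if n=='wrist' else c['T']
    return c
def ray(c,u,v,z):
    K=c['camera_matrix'];d=c['W'][:3,:3]@np.array([(u-K[0,2])/K[0,0],(v-K[1,2])/K[1,1],1.]);o=c['W'][:3,3]
    return o+d*(z-o[2])/d[2]
def cloud(c):
    K=c['camera_matrix'];Z=c['range_z'];v,u=np.mgrid[:480,:640]
    P=np.stack([(u-K[0,2])/K[0,0]*Z,(v-K[1,2])/K[1,1]*Z,Z],-1)
    return P@c['W'][:3,:3].T+c['W'][:3,3]
def proj(c,p):
    M=np.linalg.inv(c['W']);q=M[:3,:3]@np.asarray(p,float)+M[:3,3];K=c['camera_matrix']
    return K[0,0]*q[0]/q[2]+K[0,2],K[1,1]*q[1]/q[2]+K[1,2]
def save(im,n): cv2.imwrite(f'pics/{n}.png',im[:,:,::-1])
E
python3 - <<'E'
from h import *
c=cam('top');P=cloud(c);im=c['img']
save(cv2.resize(im[220:320,240:500],None,fx=3,fy=3,interpolation=cv2.INTER_CUBIC),'topcrop')
for n,(u,v,r,lo,hi) in dict(hub1=(276,260,13,.03,.05),hub2=(323,249,13,.03,.05),hub3=(369,248,13,.03,.05),pink=(427,248,13,.025,.05),stand=(468,268,22,.03,.04),gauge=(468,268,22,.05,.12),green=(465,302,15,.01,.12),tray=(184,281,60,.018,.03),trayfl=(184,281,60,.0,.01),oil=(390,165,25,.02,.13),tin=(221,178,20,.03,.06),offc=(255,306,12,.02,.04)).items():
    m=np.zeros((480,640),bool);m[v-r:v+r,u-r:u+r]=1
    Q=P[m];Q=Q[(Q[:,2]>lo)&(Q[:,2]<hi)]
    if len(Q):print(n,len(Q),Q.mean(0).round(4),Q.min(0).round(3),Q.max(0).round(3))
# white blob centres
hsv=cv2.cvtColor(im,cv2.COLOR_RGB2HSV)
w=((hsv[...,2]>110)&(hsv[...,1]<60)).astype(np.uint8)
w=cv2.bitwise_and(w,w)
cs,_=cv2.findContours(w[205:300,245:400],cv2.RETR_EXTERNAL,cv2.CHAIN_APPROX_NONE)
for k in cs:
    if cv2.contourArea(k)>20:
        (x,y),r=cv2.minEnclosingCircle(k);print('blob',x+245,y+205,r,ray(c,x+245,y+205,.04).round(4))
E
```

```text
hub1 214 [0.5301 0.1198 0.0401] [0.509 0.099 0.032] [0.552 0.14  0.047]
hub2 217 [ 0.5529 -0.0011  0.0394] [ 0.531 -0.022  0.032] [0.574 0.021 0.047]
hub3 217 [ 0.5537 -0.1159  0.0396] [ 0.534 -0.136  0.031] [ 0.575 -0.095  0.046]
pink 225 [ 0.5522 -0.2613  0.0356] [ 0.531 -0.284  0.027] [ 0.574 -0.24   0.042]
stand 446 [ 0.4983 -0.3658  0.036 ] [ 0.463 -0.404  0.03 ] [ 0.533 -0.331  0.04 ]
gauge 86 [ 0.4986 -0.3649  0.0863] [ 0.49  -0.377  0.05 ] [ 0.508 -0.358  0.102]
green 122 [ 0.4149 -0.3485  0.0642] [ 0.403 -0.361  0.028] [ 0.426 -0.339  0.094]
tray 558 [0.4818 0.3604 0.0231] [0.369 0.271 0.018] [0.596 0.445 0.03 ]
trayfl 8839 [0.4815 0.3602 0.0031] [0.328 0.206 0.   ] [0.642 0.52  0.01 ]
oil 364 [ 0.7603 -0.1736  0.0754] [ 0.744 -0.2    0.02 ] [ 0.791 -0.154  0.114]
tin 430 [0.7463 0.2606 0.0489] [0.719 0.233 0.03 ] [0.777 0.291 0.057]
offc 130 [0.4152 0.1746 0.03  ] [0.399 0.159 0.021] [0.429 0.191 0.036]
blob 274.91176414489746 259.0882339477539 8.182809829711914 [0.5309 0.1197 0.04  ]
blob 322.9117660522461 249.0882339477539 8.182808876037598 [ 0.5535 -0.0019  0.04  ]
blob 368.6818161010742 247.7727279663086 8.233525276184082 [ 0.5543 -0.1175  0.04  ]
```

```bash
python3 - <<'E'
from h import *
c=cam('scene');im=c['img'];P=cloud(c)
save(cv2.resize(im[180:380,80:370],None,fx=2.7,fy=2.7,interpolation=cv2.INTER_CUBIC),'scenecrop')
m=(P[...,2]>.038)&(P[...,2]<.043)
n,l,st,ce=cv2.connectedComponentsWithStats(m.astype(np.uint8))
for i in range(1,n):
    if st[i,4]>60: Q=P[l==i];print(ce[i].round(),st[i,4],Q.mean(0).round(4),((Q.min(0)+Q.max(0))/2).round(4))
E
```

```text
[240.  66.] 921 [-0.3214  0.5224  0.0396] [-0.3474  0.5176  0.0405]
[601.  77.] 76 [0.6134 1.3582 0.0406] [0.6138 1.3573 0.0405]
[479. 141.] 69 [0.565  0.6204 0.0405] [0.5651 0.6201 0.0405]
[158. 156.] 115 [ 0.0526 -0.0295  0.0406] [ 0.0316 -0.0144  0.0405]
[342. 214.] 159 [0.5353 0.1156 0.0397] [0.5345 0.1155 0.04  ]
[575. 222.] 126 [0.8933 0.4438 0.0405] [0.8973 0.4233 0.0405]
[559. 244.] 126 [0.9019 0.3455 0.0406] [0.9014 0.3459 0.0405]
[309. 245.] 224 [ 0.5582 -0.0057  0.0398] [ 0.5577 -0.0057  0.0403]
[264. 274.] 265 [ 0.5599 -0.1209  0.0399] [ 0.5588 -0.1205  0.0403]
[119. 334.] 91 [ 0.5084 -0.3731  0.0408] [ 0.5032 -0.3717  0.0406]
[326. 372.] 64 [ 0.7858 -0.1946  0.0407] [ 0.7796 -0.1876  0.0404]
[335. 451.] 232 [ 0.8771 -0.2739  0.0406] [ 0.8968 -0.2966  0.0405]
```

View pics/scenecrop.png

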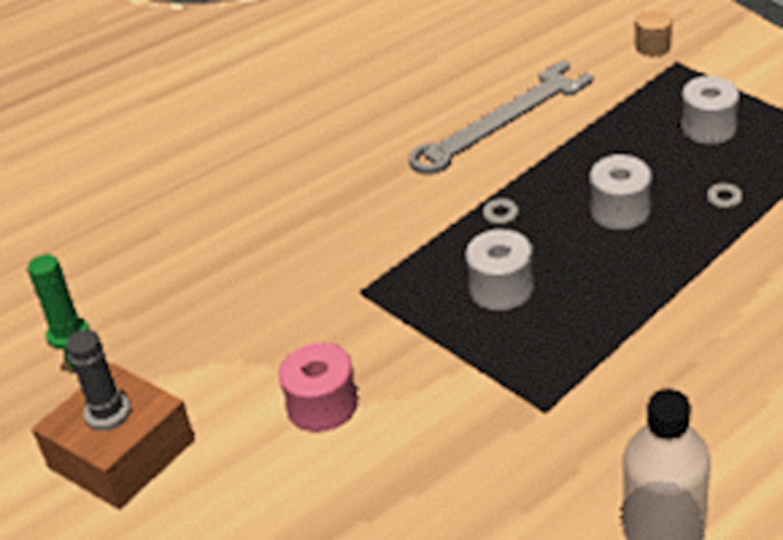

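The crop confirms it: the dark steel gauge stands in the wooden stand (95,380), the green one behind it is a decoy, and three grey hubs stand on the mat. I'll move the wrist camera over the row.

```bash
cat >> h.py <<'E'
def plan(p,yaw=np.pi,tilt0=True):
    T=tool_T(); d=T[:3,:3].T@(np.asarray(p)-T[:3,3]); Rt=R.from_euler('xyz',[np.pi,0,yaw]).as_matrix()
    rv=R.from_matrix(T[:3,:3].T@Rt).as_rotvec(); print('shift',d.round(4),'turn',rv.round(4),'rows',np.linalg.norm(d)/.0417)
E
python3 -c "
from h import *
plan([.532,.118,.2])"
```

```text
shift [-0.4702 -0.2493  0.0265] turn [-7.000e-04 -2.000e-04 -3.118e-01] rows 12.778792801814559
```

>>> jog_arm:
  series:
    - [1, [-0.47, -0.249, 0.026], [0, 0, -0.312]]
    - [1, [-0.47, -0.249, 0.026], [0, 0, -0.312]]
    - [1, [-0.47, -0.249, 0.026], [0, 0, -0.312]]
    - [1, [-0.47, -0.249, 0.026], [0, 0, -0.312]]
    - [1, [-0.47, -0.249, 0.026], [0, 0, -0.312]]
    - [1, [-0.47, -0.249, 0.026], [0, 0, -0.312]]
    - [1, [-0.47, -0.249, 0.026], [0, 0, -0.312]]
    - [1, [-0.47, -0.249, 0.026], [0, 0, -0.312]]
    - [1, [-0.47, -0.249, 0.026], [0, 0, -0.312]]
    - [1, [-0.47, -0.249, 0.026], [0, 0, -0.312]]
    - [1, [-0.47, -0.249, 0.026], [0, 0, -0.312]]
    - [1, [-0.47, -0.249, 0.026], [0, 0, -0.312]]

```text
time: 1.25
tool_pos: [0.5044, 0.1462, 0.2027]
tool_rot: [3.141, 0.0, 3.142]
contact_force: [1.8, 1.0, -0.2]
opening: 0.092
```

>>> jog_arm:
  series:
    - [1, [-0.05, -0.148, 0], [0, 0, 0]]
    - [1, [-0.05, -0.148, 0], [0, 0, 0]]
    - [1, [-0.05, -0.148, 0], [0, 0, 0]]
    - [1, [-0.05, -0.148, 0], [0, 0, 0]]
    - [1, [-0.05, -0.148, 0], [0, 0, 0]]
    - [1, [-0.05, -0.148, 0], [0, 0, 0]]

```text
time: 1.75
tool_pos: [0.5535, -0.0014, 0.2023]
tool_rot: [3.141, -0.001, 3.138]
contact_force: [0.5, 1.0, -0.1]
opening: 0.092
```

```bash
cat >> h.py <<'E'
def rings(c,z,zr=(.034,.045)):
    """white hub tops: blobs of bright low-sat pixels, outer circle centre & hole centre"""
    P=cloud(c);im=c['img'];hsv=cv2.cvtColor(im,cv2.COLOR_RGB2HSV)
    m=((P[...,2]>zr[0])&(P[...,2]<zr[1])&(c['range_z']>0)&(hsv[...,1]<60)).astype(np.uint8)
    cs,_=cv2.findContours(m,cv2.RETR_EXTERNAL,cv2.CHAIN_APPROX_NONE)
    out=[]
    for k in cs:
        if cv2.contourArea(k)<300: continue
        pts=np.array([ray(c,*q[0],z) for q in k]); 
        (x,y),r=cv2.minEnclosingCircle((pts[:,:2]*1000).astype(np.float32))
        e=cv2.fitEllipse((pts[:,:2]*1000).astype(np.float32))
        (u,v),_=cv2.minEnclosingCircle(k)
        print('px',round(u),round(v),'mec',round(x,1),round(y,1),'r',round(r,1),'ell',np.round(e[0],1),np.round(e[1],1))
        out.append((u,v))
    return out
E
python3 - <<'E'
from h import *
s=status.observe();print(s['time'],s['tool_pos'],abs(s['qvel']).max())
c=cam('wrist');save(c['img'],'w1');rings(c,.040)
E
```

```text
1.75 [ 0.55345964 -0.00143275  0.20225384] 0.05222786237787381
px 172 226 mec 554.3 -115.1 r 22.4 ell [ 554.3 -115.4] [42.8 44. ]
px 318 225 mec 553.2 -1.3 r 22.0 ell [553.2  -1.3] [42.9 43.3]
px 476 196 mec 530.4 118.5 r 22.4 ell [530.7 118.5] [42.9 44. ]
```

View pics/w1.png

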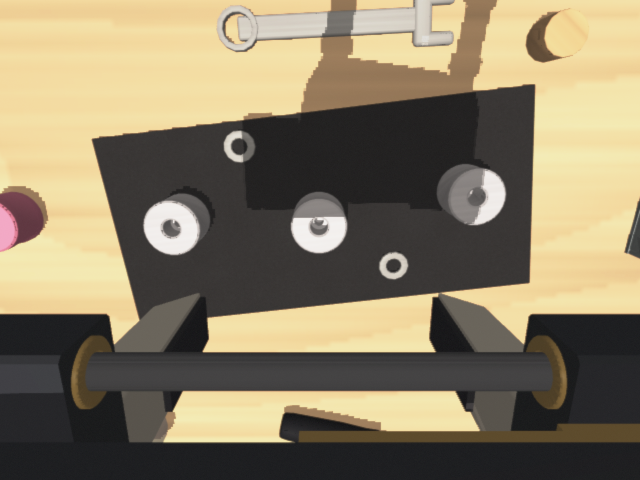

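Hubs on the mat are at px (172,226), (318,225) and (476,196), with washers at (239,146) and (393,265). This agrees with the top view to about 1 mm. Next is the gauge.

>>> jog_arm:
  series:
    - [1, [0.055, -0.363, 0], [0, 0, 0]]
    - [1, [0.055, -0.363, 0], [0, 0, 0]]
    - [1, [0.055, -0.363, 0], [0, 0, 0]]
    - [1, [0.055, -0.363, 0], [0, 0, 0]]
    - [1, [0.055, -0.363, 0], [0, 0, 0]]
    - [1, [0.055, -0.363, 0], [0, 0, 0]]
    - [1, [0.055, -0.363, 0], [0, 0, 0]]
    - [1, [0.055, -0.363, 0], [0, 0, 0]]
    - [1, [0.055, -0.363, 0], [0, 0, 0]]
    - [1, [0.055, -0.363, 0], [0, 0, 0]]
    - [1, [0.055, -0.363, 0], [0, 0, 0]]

```text
time: 2.72
tool_pos: [0.4984, -0.3628, 0.2022]
tool_rot: [3.141, -0.0, 3.141]
contact_force: [0.0, 1.1, -0.1]
opening: 0.092
```

```bash
python3 - <<'E'
from h import *
s=status.observe();print(s['time'],s['tool_pos'],s['tool_rot'],abs(s['qvel']).max())
c=cam('wrist');save(c['img'],'w2');P=cloud(c)
m=((P[...,2]>.090)&(P[...,2]<.105)&(abs(P[...,0]-.5)<.04)&(abs(P[...,1]+.365)<.04)).astype(np.uint8)
cs,_=cv2.findContours(m,cv2.RETR_EXTERNAL,cv2.CHAIN_APPROX_NONE)
for k in cs:
    if cv2.contourArea(k)<50: continue
    pts=np.array([ray(c,*q[0],.098) for q in k],np.float32)*1000
    print(cv2.minEnclosingCircle(k),cv2.minEnclosingCircle(pts[:,:2]),cv2.fitEllipse(pts[:,:2]))
m=(P[...,2]>.033)&(P[...,2]<.0385)&(abs(P[...,0]-.5)<.06)&(abs(P[...,1]+.365)<.06)
print(cv2.minAreaRect((P[m][:,:2]*1000).astype(np.float32)))
E
```

```text
2.7167 [ 0.49843301 -0.36277043  0.20223843] [ 3.14050170e+00 -3.10351487e-04  3.14076136e+00] 0.04496775247485715Traceback (most recent call last):
  File "<stdin>", line 9, in <module>
cv2.error: OpenCV(4.12.0) /io/opencv/modules/imgproc/src/shapedescr.cpp:201: error: (-215:Assertion failed) count >= 0 && (depth == CV_32F || depth == CV_32S) in function 'minEnclosingCircle'
```

View pics/w2.png

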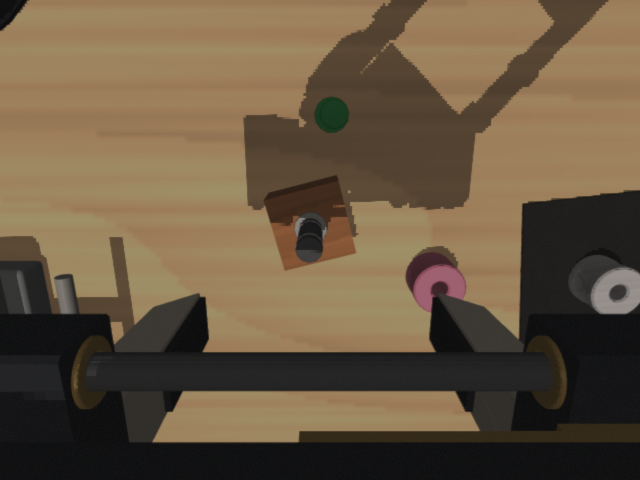

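The dark steel gauge is in its stand at px (310,240), the green decoy is at (332,114) and the pink hub at (438,287). The script needs a dtype fix.

```bash
python3 - <<'E'
from h import *
c=cam('wrist');P=cloud(c)
m=((P[...,2]>.088)&(P[...,2]<.105)&(abs(P[...,0]-.5)<.04)&(abs(P[...,1]+.365)<.04)).astype(np.uint8)
print(m.sum(),P[m>0].mean(0),P[m>0].max(0))
cs,_=cv2.findContours(m,cv2.RETR_EXTERNAL,cv2.CHAIN_APPROX_NONE)
for k in cs:
    if cv2.contourArea(k)<50: continue
    pts=np.array([ray(c,*q[0],.098)[:2]*1000 for q in k]).astype(np.float32)
    print(cv2.minEnclosingCircle(k),cv2.minEnclosingCircle(pts),cv2.fitEllipse(pts))
m=(P[...,2]>.096)&(abs(P[...,0]-.5)<.04)&(abs(P[...,1]+.365)<.04)
Q=(P[m][:,:2]*1000).astype(np.float32);print(cv2.minEnclosingCircle(Q))
m=(P[...,2]>.033)&(P[...,2]<.0385)&(abs(P[...,0]-.5)<.06)&(abs(P[...,1]+.365)<.06)
print(cv2.minAreaRect((P[m][:,:2]*1000).astype(np.float32)))
E
```

```text
646 [ 0.49890416 -0.36898944  0.09575158] [ 0.50876392 -0.36011432  0.09922305]
((306.5, 246.89999389648438), 14.624048233032227) ((498.36883544921875, -368.9288330078125), 9.785391807556152) ((498.3404541015625, -368.9193115234375), (17.59134864807129, 19.137126922607422), 87.11679077148438)
((471.31939697265625, -364.98931884765625), 40.30129623413086)
((500.36749267578125, -369.0987548828125), (60.4869384765625, 60.09614181518555), 14.705775260925293)
```

>>> jog_arm:
  series:
    - [1, [-0.001, -0.006, 0.04], [0, 0, 0]]
    - [1, [-0.001, -0.006, 0.08], [0, 0, 0]]
    - [1, [-0.001, -0.006, 0.12], [0, 0, 0]]
    - [1, [-0.001, -0.006, 0.151], [0, 0, 0]]
    - [1, [-0.001, -0.006, 0.151], [0, 0, 0]]
    - [1, [-0.001, -0.006, 0.151], [0, 0, 0]]
  squeeze: 10

```text
time: 3.32
tool_pos: [0.4997, -0.3666, 0.0512]
tool_rot: [3.139, -0.002, -3.139]
contact_force: [0.9, -0.3, 0.6]
opening: 0.0916
```

>>> jog_arm:
  series:
    - [-1, [0, 0, 0], [0, 0, 0]]
    - [-1, [0, 0, 0], [0, 0, 0]]
    - [-1, [0, 0, 0], [0, 0, 0]]
    - [-1, [0, 0, 0], [0, 0, 0]]
    - [-1, [0, 0, 0], [0, 0, 0]]
    - [-1, [0, 0, 0], [0, 0, 0]]
    - [-1, [0, 0, 0], [0, 0, 0]]
    - [-1, [0, 0, 0], [0, 0, 0]]
  squeeze: 10

```text
time: 3.98
tool_pos: [0.4994, -0.369, 0.0518]
tool_rot: [3.142, 0.0, -3.142]
contact_force: [0.1, -0.1, 0.4]
opening: 0.0434
```

>>> jog_arm:
  series:
    - [-1, [0, 0, 0], [0, 0, 0]]
    - [-1, [0, 0, 0], [0, 0, 0]]
    - [-1, [0, 0, 0], [0, 0, 0]]
    - [-1, [0, 0, 0], [0, 0, 0]]
    - [-1, [0, 0, 0], [0, 0, 0]]
    - [-1, [0, 0, 0], [0, 0, 0]]
  squeeze: 10

```text
time: 4.48
tool_pos: [0.4994, -0.369, 0.0516]
tool_rot: [3.142, -0.0, -3.141]
contact_force: [0.4, -0.0, -0.3]
opening: 0.0178
```

>>> jog_arm:
  series:
    - [-1, [0, 0, -0.005], [0, 0, 0]]
    - [-1, [0, 0, -0.04], [0, 0, 0]]
    - [-1, [0, 0, -0.075], [0, 0, 0]]
    - [-1, [0, 0, -0.11], [0, 0, 0]]
    - [-1, [-0.055, 0.254, -0.11], [0, 0, 0]]
    - [-1, [-0.055, 0.254, -0.11], [0, 0, 0]]
    - [-1, [-0.055, 0.254, -0.11], [0, 0, 0]]
    - [-1, [-0.055, 0.254, -0.11], [0, 0, 0]]
    - [-1, [-0.055, 0.254, -0.11], [0, 0, 0]]
    - [-1, [-0.055, 0.254, -0.11], [0, 0, 0]]
    - [-1, [-0.055, 0.254, -0.11], [0, 0, 0]]
    - [-1, [-0.055, 0.254, -0.11], [0, 0, 0]]
  squeeze: 30

```text
time: 5.48
tool_pos: [0.5547, -0.1116, 0.1621]
tool_rot: [3.141, 0.0, -3.137]
contact_force: [-0.3, -0.9, -1.0]
opening: 0.0175
```

```bash
python3 - <<'E'
from h import *
s=status.observe();print(s['time'],s['tool_pos'],s['tool_rot'],s['contact_force'],s['opening'],abs(s['qvel']).max())
c=cam('wrist');save(c['img'],'w3');rings(c,.04)
P=cloud(c)
# held gauge in tool frame
T=tool_T(); Q=(P-T[:3,3])@T[:3,:3]
m=(abs(Q[...,0])<.03)&(abs(Q[...,1])<.03)&(Q[...,2]>-.03)&(Q[...,2]<.06)&(c['range_z']>0)
for z in np.arange(-.03,.06,.01):
    k=m&(Q[...,2]>z)&(Q[...,2]<z+.01); q=Q[k]
    if len(q): print(round(z,3),len(q),'x',q[:,0].min().round(4),q[:,0].max().round(4),'y',q[:,1].min().round(4),q[:,1].max().round(4))
E
```

```text
5.4833 [ 0.55474763 -0.11160775  0.16210911] [ 3.14088527e+00  1.72163240e-04 -3.13668587e+00] [-0.29568872 -0.889269   -0.9595683 ] 0.01754725176101274 0.0708718219488847
px 310 239 mec 554.1 -116.9 r 22.0 ell [ 554.2 -116.8] [42.8 43.4]
px 477 238 mec 552.9 -3.1 r 22.5 ell [553.   -2.9] [42.8 44.2]
px 638 210 mec 532.6 103.7 r 17.9 ell [533.6 100. ] [10.7 36. ]
-0.03 1340 x -0.0001 0.0131 y -0.0146 0.0191
-0.02 1548 x -0.0006 0.0132 y -0.0232 0.0276
-0.01 1109 x -0.0008 0.0128 y -0.0204 0.0252
0.0 392 x -0.0004 0.0125 y -0.0108 0.0153
0.01 700 x -0.0023 0.0113 y -0.009 0.013
0.03 67 x 0.0014 0.0044 y -0.0029 0.007
0.04 43 x -0.0005 0.0041 y -0.0035 0.0076
```

View pics/w3.png

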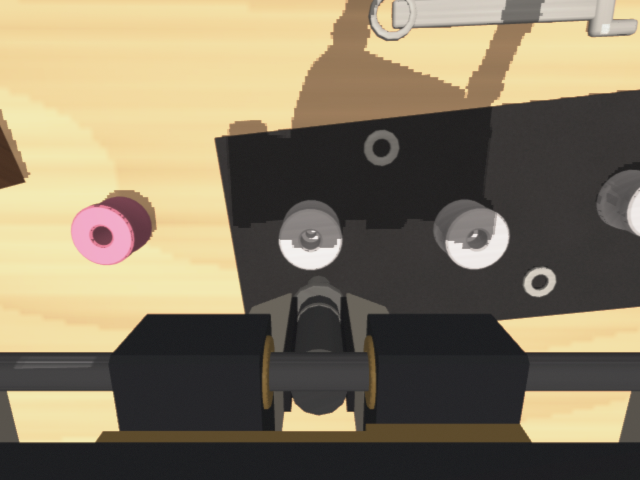

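```bash
cat >> h.py <<'E'
def held(c):
    M=c['tool_from_camera'];W=c['W'];c['W']=M;Q=cloud(c);c['W']=W
    m=(abs(Q[...,0])<.03)&(abs(Q[...,1])<.03)&(c['range_z']>0)
    for n,a,b in (('handle',0,.008),('flange',.0095,.0145),('pin',.022,.045)):
        q=Q[m&(Q[...,2]>a)&(Q[...,2]<b)]
        if len(q): print(n,len(q),'y',q[:,1].min().round(4),q[:,1].max().round(4),'mid',((q[:,1].min()+q[:,1].max())/2).round(4),'xmax',q[:,0].max().round(4))
E
python3 - <<'E'
from h import *
s=status.observe();print(s['time'],s['tool_pos'],s['tool_rot'],s['contact_force'],s['opening'],abs(s['qvel']).max())
c=cam('wrist');rings(c,.04);held(c)
s=status.observe();print(s['time'],s['tool_pos'],s['tool_rot'],abs(s['qvel']).max())
E
```

```text
5.5333 [ 0.55453821 -0.11371222  0.16205133] [-3.14133033e+00  1.49770476e-04 -3.13833014e+00] [-0.16057568 -1.05490597 -1.76928291] 0.017380358407552796 0.053333346753482926
px 314 239 mec 554.1 -116.9 r 22.0 ell [ 554.1 -116.8] [42.7 43.4]
px 480 238 mec 552.9 -3.2 r 22.6 ell [553.  -3.] [42.8 44.3]
px 638 210 mec 532.9 101.4 r 16.2 ell [534.3  98.7] [ 8.2 32.7]
handle 329 y -0.0126 0.0125 mid -0.0 xmax 0.0128
flange 658 y -0.0106 0.0104 mid -0.0001 xmax 0.0118
pin 111 y -0.0056 0.0055 mid -0.0001 xmax 0.0047
5.5833 [ 0.55441232 -0.11503671  0.16193885] [-3.14107146e+00  1.35854392e-04 -3.14010676e+00] 0.03598605825435404
```

>>> jog_arm:
  series:
    - [-1, [0.0015, -0.0018, 0.03], [0, 0, 0]]
    - [-1, [0.0015, -0.0018, 0.058], [0, 0, 0]]
    - [-1, [0.0015, -0.0018, 0.058], [0, 0, 0]]
    - [-1, [0.0015, -0.0018, 0.058], [0, 0, 0]]
    - [-1, [0.0015, -0.0018, 0.058], [0, 0, 0]]
    - [-1, [0.0015, -0.0018, 0.058], [0, 0, 0]]
    - [-1, [0.0015, -0.0018, 0.058], [0, 0, 0]]

```text
time: 6.17
tool_pos: [0.5538, -0.1174, 0.1054]
tool_rot: [-3.141, 0.003, 3.141]
contact_force: [0.6, -0.4, -1.4]
opening: 0.0174
```

```bash
python3 - <<'E'
from h import *
s=status.observe();print(s['time'],s['tool_pos'],s['tool_rot'],s['contact_force'],s['opening'],abs(s['qvel']).max())
c=cam('wrist');rings(c,.04);held(c);save(c['img'],'w4')
E
```

```text
6.1667 [ 0.55377646 -0.11743262  0.10537822] [-3.14063125e+00  2.81915181e-03  3.14138098e+00] [ 0.57841395 -0.38829026 -1.39814872] 0.01739827001914529 0.009469744382458008
px 319 267 mec 553.7 -116.9 r 22.0 ell [ 551.3 -116.9] [38.  43.4]
px 523 265 mec 552.6 -3.4 r 22.6 ell [552.7  -3.4] [43.  44.5]
handle 327 y -0.013 0.0132 mid 0.0001 xmax 0.0126
flange 653 y -0.0106 0.0104 mid -0.0001 xmax 0.0116
pin 111 y -0.0056 0.0055 mid -0.0001 xmax 0.0047
```

View pics/w4.png

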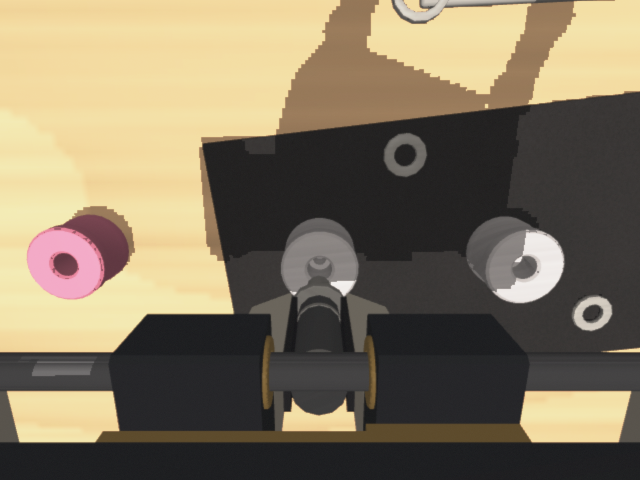

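>>> jog_arm:
  series:
    - [-1, [0.0, 0, 0.01], [0, 0, 0]]
    - [-1, [0.0, 0, 0.016], [0, 0, 0]]
    - [-1, [0, 0, 0.016], [0, 0, 0]]
    - [-1, [0, 0, 0.016], [0, 0, 0]]
    - [-1, [0, 0, 0.016], [0, 0, 0]]
    - [-1, [0, 0, 0.016], [0, 0, 0]]

```text
time: 6.72
tool_pos: [0.553, -0.1168, 0.0878]
tool_rot: [-3.142, 0.0, -3.141]
contact_force: [0.5, 0.2, 0.2]
opening: 0.0177
```

```bash
python3 - <<'E'
from h import *
s=status.observe();print(s['time'],s['tool_pos'],s['tool_rot'],s['contact_force'],s['opening'],abs(s['qvel']).max())
c=cam('wrist');rings(c,.04);held(c);save(c['img'][150:400,200:440].repeat(2,0).repeat(2,1),'w5')
P=cloud(c);im=c['img']
u0,v0=[round(q) for q in proj(c,[.554,-.117,.04])];print(u0,v0)
E
```

```text
6.7167 [ 0.55302759 -0.11676708  0.08783461] [-3.14156888e+00  2.73555132e-04 -3.14130519e+00] [0.47078594 0.2015471  0.19494151] 0.017651489056450878 0.004154097503491481
px 318 280 mec 553.3 -117.0 r 21.7 ell [ 548.5 -116.9] [32.4 43.7]
px 537 278 mec 552.7 -4.0 r 22.8 ell [552.6  -3.6] [42.9 44.7]
handle 346 y -0.013 0.0132 mid 0.0001 xmax 0.0127
flange 647 y -0.0106 0.0104 mid -0.0001 xmax 0.0117
pin 111 y -0.0056 0.0054 mid -0.0001 xmax 0.0047
318 281
```

View pics/w5.png

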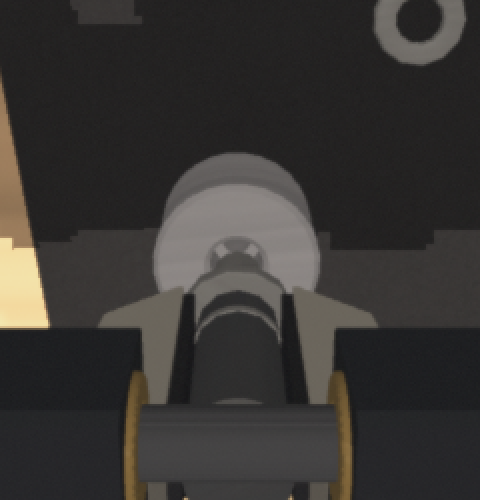

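>>> jog_arm:
  series:
    - [-1, [0, 0, 0.005], [0, 0, 0]]
    - [-1, [0, 0, 0.01], [0, 0, 0]]
    - [-1, [0, 0, 0.014], [0, 0, 0]]
    - [-1, [0, 0, 0.017], [0, 0, 0]]
    - [-1, [0, 0, 0.02], [0, 0, 0]]
    - [-1, [0, 0, 0.02], [0, 0, 0]]
    - [-1, [0, 0, 0.02], [0, 0, 0]]

```text
time: 7.35
tool_pos: [0.5528, -0.1167, 0.0675]
tool_rot: [3.141, -0.0, -3.141]
contact_force: [0.6, 0.2, -0.9]
opening: 0.0171
```

>>> jog_arm:
  series:
    - [-1, [0, 0, 0.001], [0, 0, 0]]
    - [-1, [0, 0, 0.002], [0, 0, 0]]
    - [-1, [0, 0, 0.003], [0, 0, 0]]
    - [-1, [0, 0, 0.004], [0, 0, 0]]
    - [-1, [0, 0, 0.0045], [0, 0, 0]]
    - [-1, [0, 0, 0.0045], [0, 0, 0]]

```text
time: 7.85
tool_pos: [0.553, -0.1168, 0.0636]
tool_rot: [-3.142, 0.0, -3.141]
contact_force: [-0.4, 1.3, 2.6]
opening: 0.0174
```

>>> jog_arm:
  series:
    - [-1, [0, 0, 0.0005], [0, 0, 0]]
    - [-1, [0, 0, 0.001], [0, 0, 0]]
    - [-1, [0, 0, 0.001], [0, 0, 0]]
    - [-1, [0, 0, 0.001], [0, 0, 0]]

```text
time: 8.18
tool_pos: [0.5532, -0.1168, 0.0635]
tool_rot: [-3.141, 0.001, -3.141]
contact_force: [-3.5, 0.8, 10.2]
opening: 0.0173
```

Hub c stopped at TCP z 0.0635, with the tip 16 mm above the underside and 10 N of force. That's a tight hub. Next I'll lift out and move to hub b.

>>> jog_arm:
  series:
    - [-1, [0, 0, -0.005], [0, 0, 0]]
    - [-1, [0, 0, -0.025], [0, 0, 0]]
    - [-1, [0, 0, -0.045], [0, 0, 0]]
    - [-1, [0, 0, -0.055], [0, 0, 0]]
    - [-1, [0, 0.02, -0.055], [0, 0, 0]]
    - [-1, [0.001, 0.06, -0.055], [0, 0, 0]]
    - [-1, [0.001, 0.1, -0.055], [0, 0, 0]]
    - [-1, [0.001, 0.1135, -0.055], [0, 0, 0]]
    - [-1, [0.001, 0.1135, -0.055], [0, 0, 0]]
    - [-1, [0.001, 0.1135, -0.055], [0, 0, 0]]
    - [-1, [0.001, 0.1135, -0.055], [0, 0, 0]]
    - [-1, [0.001, 0.1135, -0.055], [0, 0, 0]]

```text
time: 9.18
tool_pos: [0.552, -0.0045, 0.1171]
tool_rot: [-3.141, 0.0, 3.14]
contact_force: [-0.2, 0.2, -0.2]
opening: 0.0174
```

```bash
cat > look.py <<'E'
from h import *
import sys
s=status.observe();print(s['time'],s['tool_pos'].round(4) if hasattr(s['tool_pos'],'round') else s['tool_pos'],s['tool_rot'],s['contact_force'],s['opening'],abs(s['qvel']).max())
c=cam('wrist');rings(c,.04);held(c);save(c['img'],sys.argv[1])
E
python3 look.py w6
```

```text
9.1833 [ 0.552  -0.0045  0.1171] [-3.14132356e+00  3.91608142e-05  3.14047412e+00] [-0.22595274  0.19058283 -0.21085447] 0.0173581448497732 0.003781717214290515
px 324 262 mec 552.8 -1.4 r 22.0 ell [550.7  -1.2] [38.6 44.4]
px 130 261 mec 552.2 -114.4 r 22.7 ell [ 552.5 -114.7] [42.9 44.3]
px 533 224 mec 530.0 117.8 r 22.7 ell [530.5 117.8] [42.9 44.5]
handle 338 y -0.0141 0.0132 mid -0.0005 xmax 0.0127
flange 641 y -0.0105 0.0104 mid -0.0001 xmax 0.0117
pin 111 y -0.0057 0.0054 mid -0.0001 xmax 0.0046
```

View pics/w6.png

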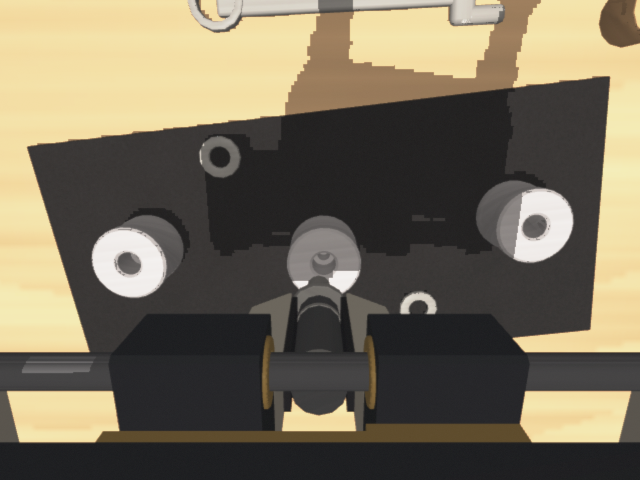

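>>> jog_arm:
  series:
    - [-1, [0, 0.003, 0.01], [0, 0, 0]]
    - [-1, [0, 0.003, 0.02], [0, 0, 0]]
    - [-1, [0, 0.003, 0.028], [0, 0, 0]]
    - [-1, [0, 0.003, 0.028], [0, 0, 0]]
    - [-1, [0, 0.003, 0.028], [0, 0, 0]]
    - [-1, [0, 0.003, 0.028], [0, 0, 0]]

```text
time: 9.73
tool_pos: [0.552, -0.0003, 0.0891]
tool_rot: [3.142, -0.0, -3.141]
contact_force: [0.2, -0.2, -1.3]
opening: 0.0178
```

```bash
python3 look.py w7
```

```text
9.7333 [ 5.52e-01 -3.00e-04  8.91e-02] [ 3.14152886e+00 -9.61509454e-05 -3.14144184e+00] [ 0.16687516 -0.16493132 -1.31597904] 0.017812800189655194 0.010777745165743667
px 316 280 mec 552.3 -1.4 r 21.9 ell [547.7  -1.5] [32.9 43.8]
px 100 276 mec 552.3 -114.1 r 22.6 ell [ 552.3 -114.4] [42.9 44.5]
px 550 236 mec 530.2 117.3 r 22.7 ell [530.4 117.6] [42.9 44.7]
handle 328 y -0.0137 0.0132 mid -0.0003 xmax 0.0128
flange 650 y -0.0105 0.0103 mid -0.0001 xmax 0.0118
pin 110 y -0.0056 0.0055 mid -0.0001 xmax 0.0048
```

>>> jog_arm:
  series:
    - [-1, [0, -0.0008, 0.0], [0, 0, 0]]
    - [-1, [0, -0.0008, 0.006], [0, 0, 0]]
    - [-1, [0, -0.0008, 0.011], [0, 0, 0]]
    - [-1, [0, -0.0008, 0.015], [0, 0, 0]]
    - [-1, [0, -0.0008, 0.019], [0, 0, 0]]
    - [-1, [0, -0.0008, 0.021], [0, 0, 0]]
    - [-1, [0, -0.0008, 0.021], [0, 0, 0]]

```text
time: 10.37
tool_pos: [0.5517, -0.001, 0.0676]
tool_rot: [3.141, -0.001, -3.141]
contact_force: [0.3, -0.1, -1.9]
opening: 0.0175
```

>>> jog_arm:
  series:
    - [-1, [0, 0, 0.001], [0, 0, 0]]
    - [-1, [0, 0, 0.002], [0, 0, 0]]
    - [-1, [0, 0, 0.003], [0, 0, 0]]
    - [-1, [0, 0, 0.004], [0, 0, 0]]
    - [-1, [0, 0, 0.005], [0, 0, 0]]
    - [-1, [0, 0, 0.0055], [0, 0, 0]]
    - [-1, [0, 0, 0.0055], [0, 0, 0]]

```text
time: 10.95
tool_pos: [0.552, -0.0011, 0.0636]
tool_rot: [-3.142, 0.001, -3.141]
contact_force: [-1.5, -0.3, 5.0]
opening: 0.017
```

>>> jog_arm:
  series:
    - [-1, [0, 0, 0.0005], [0, 0, 0]]
    - [-1, [0, 0, 0.0007], [0, 0, 0]]
    - [-1, [0, 0, 0.0007], [0, 0, 0]]
    - [-1, [0, 0, 0.0007], [0, 0, 0]]

```text
time: 11.28
tool_pos: [0.5522, -0.001, 0.0635]
tool_rot: [-3.141, 0.001, -3.141]
contact_force: [-3.0, 0.6, 9.2]
opening: 0.0173
```

Hub b is tight as well, stopping at the same depth. Next is hub a.

>>> jog_arm:
  series:
    - [-1, [0, 0, -0.005], [0, 0, 0]]
    - [-1, [0, 0, -0.025], [0, 0, 0]]
    - [-1, [0, 0, -0.045], [0, 0, 0]]
    - [-1, [0, 0, -0.055], [0, 0, 0]]
    - [-1, [0.004, 0.02, -0.055], [0, 0, 0]]
    - [-1, [0.012, 0.06, -0.055], [0, 0, 0]]
    - [-1, [0.02, 0.1, -0.055], [0, 0, 0]]
    - [-1, [0.022, 0.119, -0.055], [0, 0, 0]]
    - [-1, [0.022, 0.119, -0.055], [0, 0, 0]]
    - [-1, [0.022, 0.119, -0.055], [0, 0, 0]]
    - [-1, [0.022, 0.119, -0.055], [0, 0, 0]]
    - [-1, [0.022, 0.119, -0.055], [0, 0, 0]]

```text
time: 12.28
tool_pos: [0.5301, 0.1169, 0.1169]
tool_rot: [-3.141, -0.0, 3.141]
contact_force: [0.3, 0.1, -1.2]
opening: 0.0176
```

```bash
python3 look.py w8
```

```text
12.2833 [0.5301 0.1169 0.1169] [-3.14137161e+00 -4.31002058e-05  3.14065095e+00] [ 0.29893585  0.0817597  -1.17828065] 0.017559487506797783 0.007821120969852989
px 124 294 mec 550.8 1.1 r 22.7 ell [5.506e+02 5.000e-01] [41.4 44.9]
px 323 261 mec 530.0 119.9 r 22.1 ell [528.2 120.1] [38.9 44.2]
handle 338 y -0.0129 0.0136 mid 0.0004 xmax 0.0127
flange 640 y -0.0106 0.0104 mid -0.0001 xmax 0.0116
pin 110 y -0.0056 0.0055 mid -0.0001 xmax 0.0048
```

View pics/w8.png

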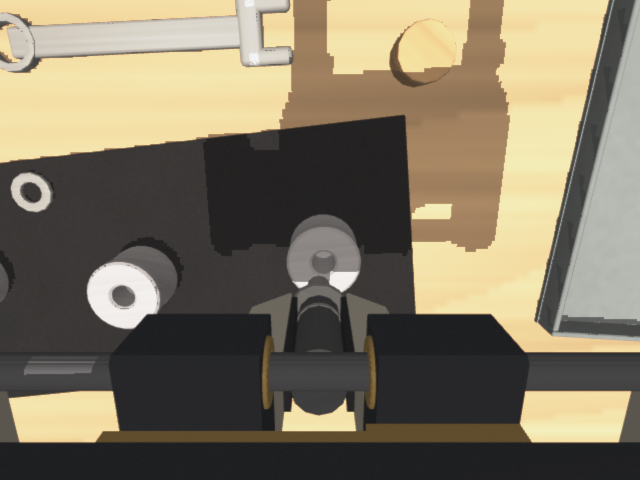

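>>> jog_arm:
  series:
    - [-1, [0.0008, 0.0027, 0.01], [0, 0, 0]]
    - [-1, [0.0008, 0.0027, 0.02], [0, 0, 0]]
    - [-1, [0.0008, 0.0027, 0.028], [0, 0, 0]]
    - [-1, [0.0008, 0.0027, 0.028], [0, 0, 0]]
    - [-1, [0.0008, 0.0027, 0.028], [0, 0, 0]]
    - [-1, [0.0008, 0.0027, 0.028], [0, 0, 0]]
    - [-1, [0.0008, 0.0027, 0.028], [0, 0, 0]]

```text
time: 12.92
tool_pos: [0.5293, 0.1207, 0.0893]
tool_rot: [3.141, 0.001, -3.141]
contact_force: [-0.6, 0.4, -1.0]
opening: 0.0176
```

```bash
python3 look.py w9
```

```text
12.9167 [0.5293 0.1207 0.0893] [ 3.14145818e+00  6.78099833e-04 -3.14138964e+00] [-0.63929391  0.3630479  -1.04570107] 0.017616881052907016 0.006262564382387188
px 95 312 mec 550.5 1.3 r 22.8 ell [550.5   0.9] [41.9 45.1]
px 317 279 mec 529.5 119.9 r 21.9 ell [525.1 119.9] [33.1 43.7]
handle 332 y -0.013 0.0128 mid -0.0001 xmax 0.0126
flange 651 y -0.0101 0.0104 mid 0.0002 xmax 0.0116
pin 110 y -0.0057 0.0055 mid -0.0001 xmax 0.0049
```

>>> jog_arm:
  series:
    - [-1, [0, -0.0006, 0.0], [0, 0, 0]]
    - [-1, [0, -0.0006, 0.006], [0, 0, 0]]
    - [-1, [0, -0.0006, 0.011], [0, 0, 0]]
    - [-1, [0, -0.0006, 0.015], [0, 0, 0]]
    - [-1, [0, -0.0006, 0.019], [0, 0, 0]]
    - [-1, [0, -0.0006, 0.021], [0, 0, 0]]
    - [-1, [0, -0.0006, 0.021], [0, 0, 0]]

```text
time: 13.55
tool_pos: [0.5289, 0.1201, 0.0674]
tool_rot: [3.142, -0.001, -3.141]
contact_force: [0.8, -0.4, -2.0]
opening: 0.018
```

>>> jog_arm:
  series:
    - [-1, [0, 0, 0.001], [0, 0, 0]]
    - [-1, [0, 0, 0.002], [0, 0, 0]]
    - [-1, [0, 0, 0.003], [0, 0, 0]]
    - [-1, [0, 0, 0.004], [0, 0, 0]]
    - [-1, [0, 0, 0.005], [0, 0, 0]]
    - [-1, [0, 0, 0.006], [0, 0, 0]]
    - [-1, [0, 0, 0.006], [0, 0, 0]]

```text
time: 14.13
tool_pos: [0.529, 0.1201, 0.0619]
tool_rot: [3.142, -0.0, -3.141]
contact_force: [0.6, 0.4, -2.1]
opening: 0.0172
```

>>> jog_arm:
  series:
    - [-1, [0, 0, 0.001], [0, 0, 0]]
    - [-1, [0, 0, 0.002], [0, 0, 0]]
    - [-1, [0, 0, 0.003], [0, 0, 0]]
    - [-1, [0, 0, 0.004], [0, 0, 0]]
    - [-1, [0, 0, 0.005], [0, 0, 0]]
    - [-1, [0, 0, 0.0055], [0, 0, 0]]
    - [-1, [0, 0, 0.006], [0, 0, 0]]
    - [-1, [0, 0, 0.006], [0, 0, 0]]

```text
time: 14.8
tool_pos: [0.529, 0.1201, 0.056]
tool_rot: [3.142, -0.0, -3.141]
contact_force: [0.5, 0.9, -1.9]
opening: 0.0173
```

>>> jog_arm:
  series:
    - [-1, [0, 0, 0.0005], [0, 0, 0]]
    - [-1, [0, 0, 0.001], [0, 0, 0]]
    - [-1, [0, 0, 0.001], [0, 0, 0]]
    - [-1, [0, 0, 0.001], [0, 0, 0]]

```text
time: 15.13
tool_pos: [0.5292, 0.12, 0.0557]
tool_rot: [3.141, 0.001, -3.141]
contact_force: [-1.5, -0.5, 5.2]
opening: 0.0174
```

Hub a took the gauge fully: TCP z 0.0557, 5 N, flange on the hub. I'll release and rise.

>>> jog_arm:
  series:
    - [0.1, [0, 0, 0], [0, 0, 0]]
    - [0.1, [0, 0, 0], [0, 0, 0]]
    - [0.1, [0, 0, 0], [0, 0, 0]]
    - [0.1, [0, 0, 0], [0, 0, 0]]
    - [0.1, [0, 0, 0], [0, 0, 0]]
    - [0.1, [0, 0, -0.03], [0, 0, 0]]
    - [0.1, [0, 0, -0.07], [0, 0, 0]]
    - [1, [0, 0, -0.11], [0, 0, 0]]
    - [1, [0, 0, -0.14], [0, 0, 0]]
    - [1, [0, 0, -0.14], [0, 0, 0]]
    - [1, [0, 0, -0.14], [0, 0, 0]]
    - [1, [0, 0, -0.14], [0, 0, 0]]

```text
time: 16.13
tool_pos: [0.5284, 0.12, 0.1942]
tool_rot: [-3.142, -0.001, -3.141]
contact_force: [0.6, 0.9, 0.2]
opening: 0.0791
```

```bash
python3 - <<'E'
from h import *
s=status.observe();print(s['time'],s['tool_pos'],s['opening'],abs(s['qvel']).max())
c=cam('wrist');rings(c,.04);save(c['img'],'w10')
P=cloud(c)
for a,b in((.094,.106),(.0415,.048)):
    m=(P[...,2]>a)&(P[...,2]<b)&(abs(P[...,0]-.53)<.03)&(abs(P[...,1]-.12)<.03)&(c['range_z']>0)
    print(a,m.sum(),P[m].mean(0).round(4) if m.any() else '',cv2.minEnclosingCircle((P[m][:,:2]*1000).astype(np.float32)) if m.any() else '')
# tray
m=(P[...,2]>.019)&(P[...,2]<.029)&(P[...,1]>.24)&(c['range_z']>0)
print(P[m].min(0),P[m].max(0))
c=cam('top');P=cloud(c);m=(P[...,2]>.018)&(P[...,2]<.029)&(P[...,1]>.25)&(P[...,1]<.46)&(abs(P[...,0]-.48)<.13)
print(cv2.minAreaRect((P[m][:,:2]*1000).astype(np.float32)))
c=cam('scene');P=cloud(c);m=(P[...,2]>.018)&(P[...,2]<.029)&(P[...,1]>.25)&(P[...,1]<.46)&(abs(P[...,0]-.48)<.13)
print(cv2.minAreaRect((P[m][:,:2]*1000).astype(np.float32)));save(c['img'],'s1')
E
```

```text
16.1333 [0.52843312 0.11999268 0.19421709] 0.07913152191642701 0.0204737969668201
px 20 256 mec 553.1 -112.4 r 22.8 ell [ 553.  -110.4] [37.1 45.4]
px 164 257 mec 551.2 0.4 r 22.5 ell [5.514e+02 4.000e-01] [42.9 44.1]
px 318 231 mec 530.4 119.9 r 22.0 ell [529.6 119.9] [40.9 41.1]
0.094 648 [0.5293 0.1202 0.1003] ((530.0394287109375, 120.17302703857422), 9.192654609680176)
0.0415 339 [0.5249 0.1204 0.0438] ((530.2454833984375, 120.24327850341797), 12.946028709411621)
[0.36958962 0.24027579 0.01900616] [0.72812616 0.3919461  0.02666503]
((483.9304504394531, 384.17510986328125), (118.24874877929688, 222.22412109375), 88.992431640625)
((485.4054260253906, 354.33685302734375), (165.24468994140625, 226.42251586914062), 86.24291229248047)
```

View pics/w10.png

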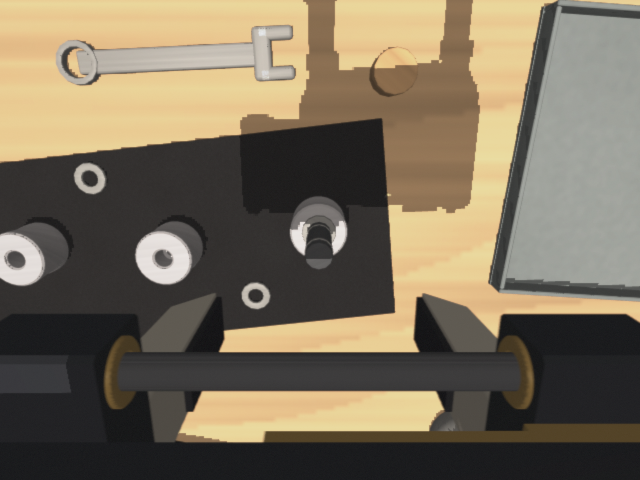

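View pics/s1.png

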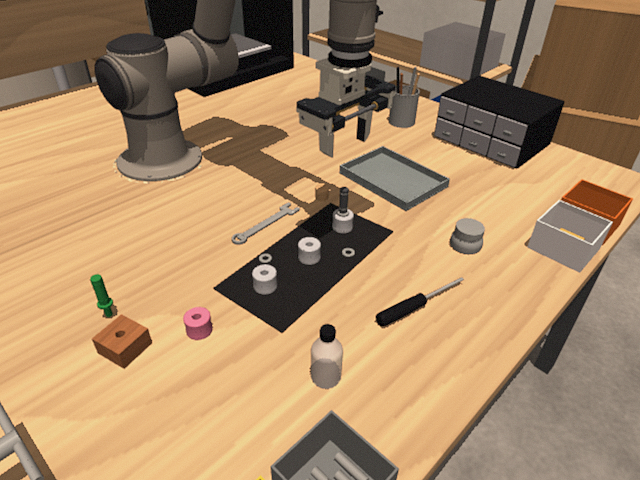

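The gauge stands home in hub a: flange top reads about z 0.044 and gauge top about 0.100, at px (318,240). Now I'll pick hub b, px (164,257).

>>> jog_arm:
  series:
    - [1, [-0.008, -0.04, 0], [0, 0, 0]]
    - [1, [-0.016, -0.08, 0], [0, 0, 0]]
    - [1, [-0.024, -0.121, 0], [0, 0, 0]]
    - [1, [-0.024, -0.121, 0.03], [0, 0, 0]]
    - [1, [-0.024, -0.121, 0.06], [0, 0, 0]]
    - [1, [-0.024, -0.121, 0.06], [0, 0, 0]]
    - [1, [-0.024, -0.121, 0.06], [0, 0, 0]]
    - [1, [-0.024, -0.121, 0.06], [0, 0, 0]]

```text
time: 16.95
tool_pos: [0.5535, -0.0006, 0.1357]
tool_rot: [3.142, 0.0, -3.141]
contact_force: [0.3, 0.2, 0.5]
opening: 0.0916
```

```bash
python3 look.py w11
```

```text
16.95 [ 0.5535 -0.0006  0.1357] [ 3.14154113e+00  4.36636764e-04 -3.14075195e+00] [0.28753431 0.2208275  0.51050151] 0.09161198778193548 0.02290910300982602
px 136 249 mec 552.7 -114.3 r 22.6 ell [ 552.6 -114.7] [42.8 44.2]
px 317 248 mec 551.5 -1.1 r 22.0 ell [551.6  -1.2] [42.7 43.5]
px 512 215 mec 530.5 117.7 r 22.5 ell [530.2 116.9] [41.7 42.4]
```

View pics/w11.png

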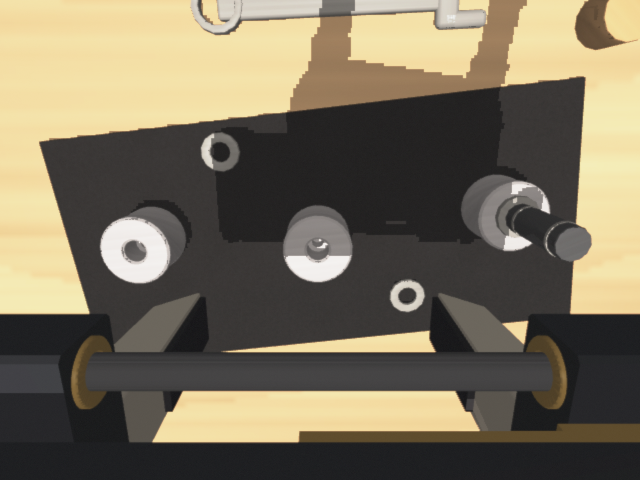

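>>> jog_arm:
  series:
    - [1, [0.0015, -0.0005, 0.03], [0, 0, 0]]
    - [1, [0.0015, -0.0005, 0.06], [0, 0, 0]]
    - [1, [0.0015, -0.0005, 0.09], [0, 0, 0]]
    - [1, [0.0015, -0.0005, 0.11], [0, 0, 0]]
    - [1, [0.0015, -0.0005, 0.12], [0, 0, 0]]
    - [1, [0.0015, -0.0005, 0.124], [0, 0, 0]]
    - [-1, [0.0015, -0.0005, 0.124], [0, 0, 0]]
    - [-1, [0.0015, -0.0005, 0.124], [0, 0, 0]]
    - [-1, [0.0015, -0.0005, 0.124], [0, 0, 0]]
    - [-1, [0.0015, -0.0005, 0.124], [0, 0, 0]]
    - [-1, [0.0015, -0.0005, 0.124], [0, 0, 0]]
    - [-1, [0.0015, -0.0005, 0.124], [0, 0, 0]]
  squeeze: 6

```text
time: 18.0
tool_pos: [0.5519, -0.0015, 0.0117]
tool_rot: [-3.142, 0.001, -3.141]
contact_force: [-0.1, -0.1, 0.0]
opening: 0.0563
```

>>> jog_arm:
  series:
    - [-1, [0, 0, 0], [0, 0, 0]]
    - [-1, [0, 0, 0], [0, 0, 0]]
    - [-1, [0, 0, 0], [0, 0, 0]]
    - [-1, [0, 0, 0], [0, 0, 0]]
  squeeze: 6

```text
time: 18.33
tool_pos: [0.5516, -0.0015, 0.0112]
tool_rot: [3.142, 0.0, -3.141]
contact_force: [0.0, 0.4, 2.5]
opening: 0.0434
```

>>> jog_arm:
  series:
    - [-1, [0, 0, 0], [0, 0, 0]]
    - [-1, [0, 0, -0.01], [0, 0, 0]]
    - [-1, [0, 0, -0.04], [0, 0, 0]]
    - [-1, [0, 0, -0.08], [0, 0, 0]]
    - [-1, [0, 0, -0.12], [0, 0, 0]]
    - [-1, [0, 0, -0.16], [0, 0, 0]]
    - [-1, [0, 0, -0.16], [0, 0, 0]]
  squeeze: 25

```text
time: 18.92
tool_pos: [0.5554, -0.0019, 0.1797]
tool_rot: [-3.14, 0.014, -3.141]
contact_force: [1.0, 0.2, -1.0]
opening: 0.0434
```

>>> jog_arm:
  series:
    - [-1, [0.002, 0.03, 0], [0, 0, 0]]
    - [-1, [0.004, 0.065, 0], [0, 0, 0]]
    - [-1, [0.006, 0.1, 0], [0, 0, 0]]
    - [-1, [0.008, 0.14, 0], [0, 0, 0]]
    - [-1, [0.01, 0.18, 0], [0, 0, 0]]
    - [-1, [0.012, 0.22, 0], [0, 0, 0]]
    - [-1, [0.015, 0.26, 0], [0, 0, 0]]
    - [-1, [0.018, 0.3, 0], [0, 0, 0]]
    - [-1, [0.02, 0.33, 0], [0, 0, 0]]
    - [-1, [0.022, 0.358, 0], [0, 0, 0]]
    - [-1, [0.022, 0.358, 0], [0, 0, 0]]
    - [-1, [0.022, 0.358, 0], [0, 0, 0]]

```text
time: 19.92
tool_pos: [0.5285, 0.3578, 0.1702]
tool_rot: [-3.141, -0.001, -3.139]
contact_force: [0.3, 0.3, -1.9]
opening: 0.0434
```

```bash
python3 - <<'E'
from h import *
s=status.observe();print(s['time'],s['tool_pos'],s['opening'],abs(s['qvel']).max())
c=cam('wrist');save(c['img'],'w12')
P=cloud(c)
m=(P[...,2]>.019)&(P[...,2]<.028)&(P[...,1]>.25)&(P[...,1]<.47)&(P[...,0]<.62)&(c['range_z']>0)
Q=P[m];print(Q.min(0),Q.max(0),cv2.minAreaRect((Q[:,:2]*1000).astype(np.float32)))
E
```

```text
19.9167 [0.52847103 0.35778182 0.17022361] 0.04339072500511571 0.04647431516620196
[0.3751905  0.27139657 0.01900083] [0.59593742 0.44522613 0.02510804] ((483.88323974609375, 358.19903564453125), (160.51718139648438, 219.80079650878906), 86.31356048583984)
```

View pics/w12.png

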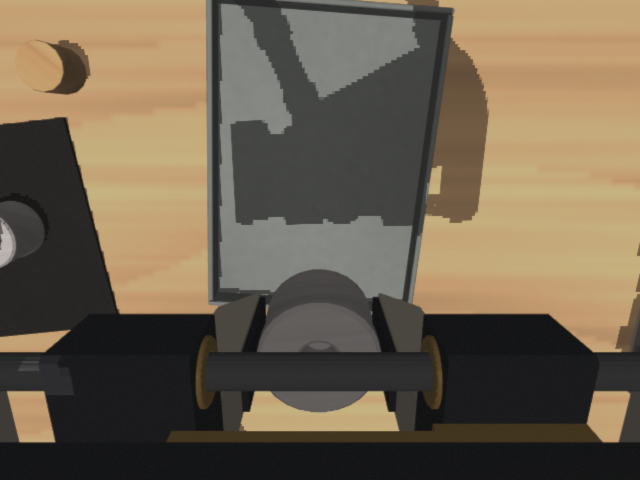

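>>> jog_arm:
  series:
    - [-1, [0, 0, 0.03], [0, 0, 0]]
    - [-1, [0, 0, 0.06], [0, 0, 0]]
    - [-1, [0, 0, 0.09], [0, 0, 0]]
    - [-1, [0, 0, 0.12], [0, 0, 0]]
    - [-1, [0, 0, 0.14], [0, 0, 0]]
    - [-1, [0, 0, 0.15], [0, 0, 0]]
    - [-1, [0, 0, 0.153], [0, 0, 0]]
    - [-1, [0, 0, 0.153], [0, 0, 0]]
    - [-1, [0, 0, 0.153], [0, 0, 0]]

```text
time: 20.72
tool_pos: [0.5306, 0.3566, 0.0196]
tool_rot: [3.14, 0.002, 3.141]
contact_force: [-0.3, 0.4, -1.8]
opening: 0.0434
```

>>> jog_arm:
  series:
    - [-1, [0, 0, 0.002], [0, 0, 0]]
    - [-1, [0, 0, 0.004], [0, 0, 0]]
    - [-1, [0, 0, 0.005], [0, 0, 0]]
    - [-1, [0, 0, 0.006], [0, 0, 0]]
    - [-1, [0, 0, 0.0065], [0, 0, 0]]
    - [-1, [0, 0, 0.0065], [0, 0, 0]]

```text
time: 21.22
tool_pos: [0.5294, 0.3566, 0.0115]
tool_rot: [3.142, -0.0, -3.141]
contact_force: [0.0, 1.2, -2.0]
opening: 0.0433
```

>>> jog_arm:
  series:
    - [-1, [0, 0, 0.0005], [0, 0, 0]]
    - [-1, [0, 0, 0.001], [0, 0, 0]]
    - [-1, [0, 0, 0.001], [0, 0, 0]]

```text
time: 21.47
tool_pos: [0.5295, 0.3567, 0.0112]
tool_rot: [3.141, 0.0, -3.141]
contact_force: [-3.0, -0.6, 4.5]
opening: 0.0437
```

>>> jog_arm:
  series:
    - [0.35, [0, 0, 0], [0, 0, 0]]
    - [0.35, [0, 0, 0], [0, 0, 0]]
    - [0.35, [0, 0, 0], [0, 0, 0]]
    - [0.35, [0, 0, 0], [0, 0, 0]]
    - [0.35, [0, 0, 0], [0, 0, 0]]
    - [0.35, [0, 0, -0.03], [0, 0, 0]]
    - [0.35, [0, 0, -0.07], [0, 0, 0]]
    - [1, [0, 0, -0.11], [0, 0, 0]]
    - [1, [0, 0, -0.15], [0, 0, 0]]
    - [1, [0, 0, -0.17], [0, 0, 0]]
    - [1, [0, 0, -0.17], [0, 0, 0]]
    - [1, [0, 0, -0.17], [0, 0, 0]]

```text
time: 22.47
tool_pos: [0.5299, 0.3568, 0.1819]
tool_rot: [3.14, 0.003, -3.141]
contact_force: [-0.0, -0.1, -0.4]
opening: 0.0897
```

```bash
python3 look.py w13
```

```text
22.4667 [0.5299 0.3568 0.1819] [ 3.14019635e+00  2.61985888e-03 -3.14131935e+00] [-0.03838187 -0.06449368 -0.40824215] 0.08969163432827201 0.05408017800408118
px 4 233 mec 530.8 125.8 r 22.1 ell [532.6 133.5] [22.  45.2]
px 318 231 mec 529.5 356.6 r 22.1 ell [529.6 356.8] [42.6 43.4]
```

View pics/w13.png

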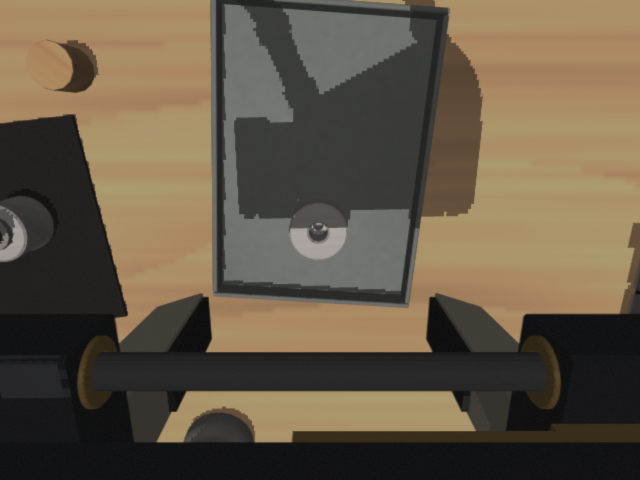

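Hub b stands upright in the tray at px (318,231). Now hub c.

>>> jog_arm:
  series:
    - [1, [-0.023, -0.474, 0], [0, 0, 0]]
    - [1, [-0.023, -0.474, 0], [0, 0, 0]]
    - [1, [-0.023, -0.474, 0], [0, 0, 0]]
    - [1, [-0.023, -0.474, 0], [0, 0, 0]]
    - [1, [-0.023, -0.474, 0], [0, 0, 0]]
    - [1, [-0.023, -0.474, 0], [0, 0, 0]]
    - [1, [-0.023, -0.474, 0], [0, 0, 0]]
    - [1, [-0.023, -0.474, 0], [0, 0, 0]]
    - [1, [-0.023, -0.474, 0], [0, 0, 0]]
    - [1, [-0.023, -0.474, 0], [0, 0, 0]]
    - [1, [-0.023, -0.474, 0], [0, 0, 0]]
    - [1, [-0.023, -0.474, 0], [0, 0, 0]]

```text
time: 23.52
tool_pos: [0.5515, -0.1222, 0.1782]
tool_rot: [-3.141, -0.003, 3.138]
contact_force: [0.7, 0.4, 0.6]
opening: 0.0918
```

>>> jog_arm:
  series:
    - [1, [0, 0, 0.02], [0, 0, 0]]
    - [1, [0, 0, 0.04], [0, 0, 0]]
    - [1, [0, 0, 0.04], [0, 0, 0]]
    - [1, [0, 0, 0.04], [0, 0, 0]]
    - [1, [0, 0, 0.04], [0, 0, 0]]
    - [1, [0, 0, 0.04], [0, 0, 0]]

```text
time: 24.02
tool_pos: [0.5531, -0.1172, 0.1413]
tool_rot: [-3.141, 0.001, -3.141]
contact_force: [0.0, -0.6, 1.1]
opening: 0.0919
```

```bash
python3 look.py w14
```

```text
24.0167 [ 0.5531 -0.1172  0.1413] [-3.14126827e+00  1.13514127e-03 -3.14073335e+00] [ 0.02842656 -0.58020012  1.10369296] 0.09193544780862548 0.011131515395665075
px 319 248 mec 552.5 -116.6 r 22.1 ell [ 552.6 -116.5] [42.8 43.5]
```

View pics/w14.png

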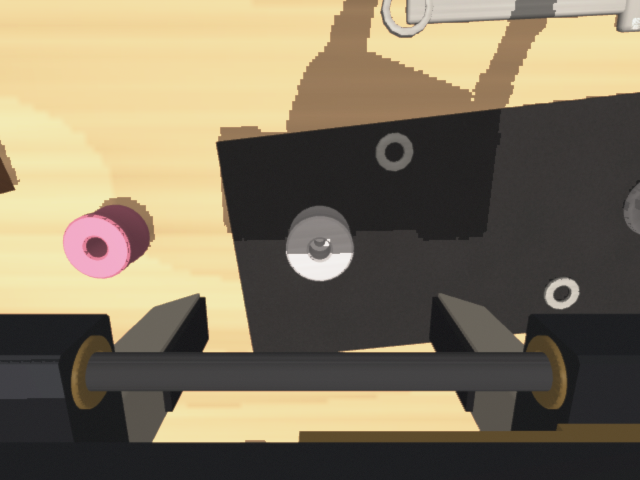

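Hub c is centred at px (319,248). The pink decoy at (97,246) is well clear.

>>> jog_arm:
  series:
    - [1, [0.0005, 0.0005, 0.03], [0, 0, 0]]
    - [1, [0.0005, 0.0005, 0.06], [0, 0, 0]]
    - [1, [0.0005, 0.0005, 0.09], [0, 0, 0]]
    - [1, [0.0005, 0.0005, 0.115], [0, 0, 0]]
    - [1, [0.0005, 0.0005, 0.125], [0, 0, 0]]
    - [1, [0.0005, 0.0005, 0.1295], [0, 0, 0]]
    - [1, [0.0005, 0.0005, 0.1295], [0, 0, 0]]
    - [-1, [0.0005, 0.0005, 0.1295], [0, 0, 0]]
    - [-1, [0.0005, 0.0005, 0.1295], [0, 0, 0]]
    - [-1, [0.0005, 0.0005, 0.1295], [0, 0, 0]]
    - [-1, [0.0005, 0.0005, 0.1295], [0, 0, 0]]
    - [-1, [0.0005, 0.0005, 0.1295], [0, 0, 0]]
  squeeze: 6

```text
time: 25.07
tool_pos: [0.5524, -0.1171, 0.0117]
tool_rot: [-3.141, 0.001, -3.141]
contact_force: [-0.4, -0.3, -0.8]
opening: 0.0631
```

>>> jog_arm:
  series:
    - [-1, [0, 0, 0], [0, 0, 0]]
    - [-1, [0, 0, 0], [0, 0, 0]]
    - [-1, [0, 0, 0], [0, 0, 0]]
    - [-1, [0, 0, 0], [0, 0, 0]]
    - [-1, [0, 0, 0], [0, 0, 0]]
  squeeze: 6

```text
time: 25.48
tool_pos: [0.5521, -0.1169, 0.0111]
tool_rot: [3.141, -0.0, -3.141]
contact_force: [0.5, 0.6, 1.1]
opening: 0.0436
```

>>> jog_arm:
  series:
    - [-1, [0, 0, 0], [0, 0, 0]]
    - [-1, [0, 0, -0.01], [0, 0, 0]]
    - [-1, [0, 0, -0.04], [0, 0, 0]]
    - [-1, [0, 0, -0.08], [0, 0, 0]]
    - [-1, [0, 0, -0.12], [0, 0, 0]]
    - [-1, [0, 0, -0.155], [0, 0, 0]]
    - [-1, [0, 0, -0.16], [0, 0, 0]]
    - [-1, [0, 0, -0.16], [0, 0, 0]]
  squeeze: 25

```text
time: 26.15
tool_pos: [0.5533, -0.1173, 0.1742]
tool_rot: [-3.14, 0.006, -3.141]
contact_force: [1.7, -0.4, -3.1]
opening: 0.0438
```

>>> jog_arm:
  series:
    - [-1, [0.008, 0.03, 0], [0, 0, 0]]
    - [-1, [0.016, 0.065, 0], [0, 0, 0]]
    - [-1, [0.025, 0.1, 0], [0, 0, 0]]
    - [-1, [0.034, 0.138, 0], [0, 0, 0]]
    - [-1, [0.043, 0.177, 0], [0, 0, 0]]
    - [-1, [0.052, 0.216, 0], [0, 0, 0]]
    - [-1, [0.061, 0.255, 0], [0, 0, 0]]
    - [-1, [0.07, 0.294, 0], [0, 0, 0]]
    - [-1, [0.079, 0.333, 0], [0, 0, 0]]
    - [-1, [0.088, 0.372, 0], [0, 0, 0]]
    - [-1, [0.097, 0.41, 0], [0, 0, 0]]
    - [-1, [0.106, 0.445, 0], [0, 0, 0]]

```text
time: 27.15
tool_pos: [0.444, 0.3296, 0.1689]
tool_rot: [-3.14, -0.004, -3.141]
contact_force: [0.6, 0.2, -1.9]
opening: 0.043
```

>>> jog_arm:
  series:
    - [-1, [0.01, 0.029, 0], [0, 0, 0]]
    - [-1, [0.01, 0.029, 0], [0, 0, 0]]
    - [-1, [0.01, 0.029, 0.01], [0, 0, 0]]
    - [-1, [0.01, 0.029, 0.04], [0, 0, 0]]
    - [-1, [0.01, 0.029, 0.08], [0, 0, 0]]
    - [-1, [0.01, 0.029, 0.11], [0, 0, 0]]
    - [-1, [0.01, 0.029, 0.11], [0, 0, 0]]
    - [-1, [0.01, 0.029, 0.11], [0, 0, 0]]
    - [-1, [0.01, 0.029, 0.11], [0, 0, 0]]

```text
time: 27.9
tool_pos: [0.4369, 0.3567, 0.0619]
tool_rot: [3.141, 0.001, 3.141]
contact_force: [0.7, -0.1, -1.1]
opening: 0.0429
```

```bash
python3 look.py w15
```

```text
27.9 [0.4369 0.3567 0.0619] [3.14110640e+00 9.53015988e-04 3.14082295e+00] [ 0.66192139 -0.09914037 -1.08621279] 0.042933281100328693 0.02952421909165865
handle 586 y -0.0262 0.0264 mid 0.0001 xmax 0.0206
```

View pics/w15.png

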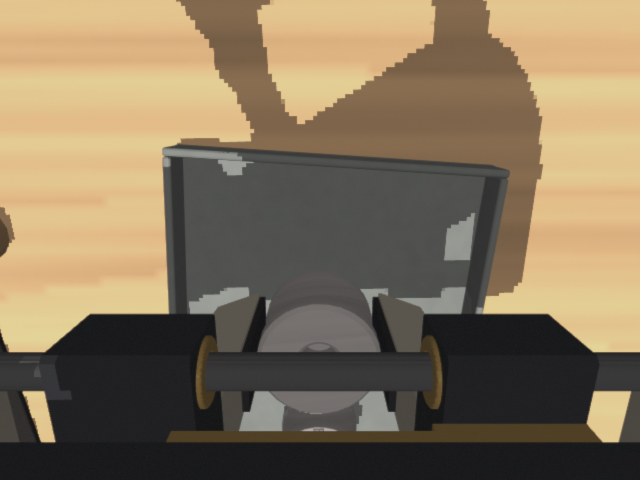

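The held hub is inside the tray walls, with hub b behind it and clear. I'll lower it.

>>> jog_arm:
  series:
    - [-1, [0, 0, 0.015], [0, 0, 0]]
    - [-1, [0, 0, 0.03], [0, 0, 0]]
    - [-1, [0, 0, 0.038], [0, 0, 0]]
    - [-1, [0, 0, 0.043], [0, 0, 0]]
    - [-1, [0, 0, 0.045], [0, 0, 0]]
    - [-1, [0, 0, 0.046], [0, 0, 0]]
    - [-1, [0, 0, 0.046], [0, 0, 0]]
    - [-1, [0, 0, 0.046], [0, 0, 0]]

```text
time: 28.62
tool_pos: [0.4364, 0.3573, 0.0158]
tool_rot: [3.141, 0.001, -3.141]
contact_force: [0.1, -0.4, -1.7]
opening: 0.0435
```

>>> jog_arm:
  series:
    - [-1, [0, 0, 0.001], [0, 0, 0]]
    - [-1, [0, 0, 0.002], [0, 0, 0]]
    - [-1, [0, 0, 0.003], [0, 0, 0]]
    - [-1, [0, 0, 0.004], [0, 0, 0]]
    - [-1, [0, 0, 0.0045], [0, 0, 0]]
    - [-1, [0, 0, 0.0045], [0, 0, 0]]

```text
time: 29.12
tool_pos: [0.436, 0.3571, 0.0111]
tool_rot: [3.141, 0.0, -3.141]
contact_force: [-1.9, -0.8, 4.1]
opening: 0.0432
```

>>> jog_arm:
  series:
    - [0.35, [0, 0, 0], [0, 0, 0]]
    - [0.35, [0, 0, 0], [0, 0, 0]]
    - [0.35, [0, 0, 0], [0, 0, 0]]
    - [0.35, [0, 0, 0], [0, 0, 0]]
    - [0.35, [0, 0, 0], [0, 0, 0]]
    - [0.35, [0, 0, -0.03], [0, 0, 0]]
    - [0.35, [0, 0, -0.07], [0, 0, 0]]
    - [0.35, [0, 0, -0.11], [0, 0, 0]]
    - [0.35, [0, 0, -0.15], [0, 0, 0]]
    - [0.35, [0, 0, -0.19], [0, 0, 0]]
    - [0.35, [0, 0, -0.19], [0, 0, 0]]
    - [0.35, [0, 0, -0.19], [0, 0, 0]]

```text
time: 30.12
tool_pos: [0.437, 0.3577, 0.2031]
tool_rot: [3.138, 0.005, -3.141]
contact_force: [-1.0, -0.2, -0.8]
opening: 0.0619
```

```bash
python3 - <<'E'
from h import *
for n in('wrist','scene','top'):
    c=cam(n);save(c['img'],'end_'+n);P=cloud(c);print(n)
    rings(c,.04) if n=='wrist' else None
    for a,b in((.094,.106),(.0415,.0475),(.036,.0415)):
        m=(P[...,2]>a)&(P[...,2]<b)&(abs(P[...,0]-.53)<.025)&(abs(P[...,1]-.12)<.025)&(c['range_z']>0)
        if m.any(): print(a,m.sum(),P[m].mean(0).round(4))
E
```

```text
wrist
px 32 323 mec 521.6 118.9 r 20.9 ell [517.2 116.5] [13.8 41.9]
px 635 326 mec 524.7 624.2 r 18.5 ell [524.8 622.9] [ 9.4 39.5]
px 317 330 mec 528.2 356.9 r 22.4 ell [528.1 357. ] [43.1 43.2]
px 317 224 mec 436.6 357.3 r 22.1 ell [436.7 357.4] [42.5 43.4]
0.0415 101 [0.5211 0.1171 0.0435]
0.036 431 [0.5173 0.1149 0.0384]
scene
0.094 57 [0.5351 0.1151 0.0998]
0.0415 54 [0.5379 0.1122 0.0439]
0.036 115 [0.5378 0.1112 0.0392]
top
0.094 43 [0.5295 0.1201 0.1013]
0.0415 61 [0.528  0.1171 0.0435]
0.036 108 [0.5307 0.1184 0.0393]
```

View pics/end_scene.png

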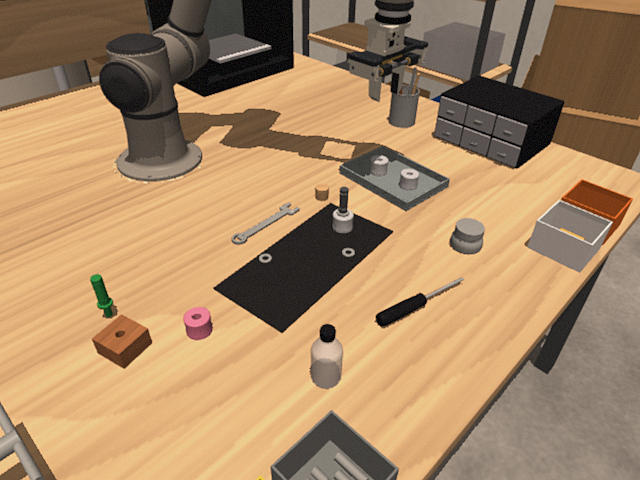

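View pics/end_wrist.png

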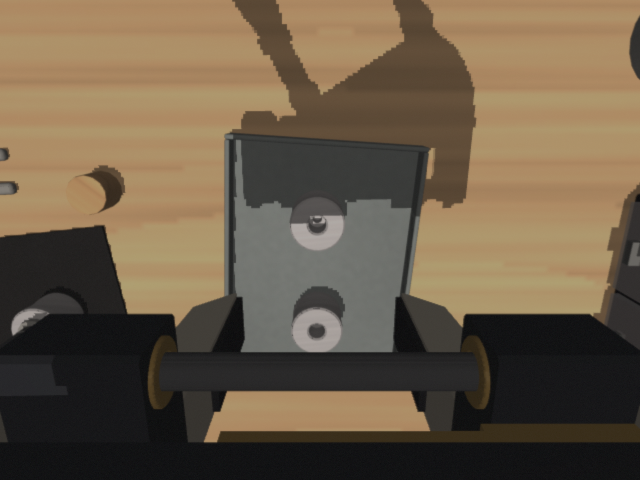

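View pics/end_top.png

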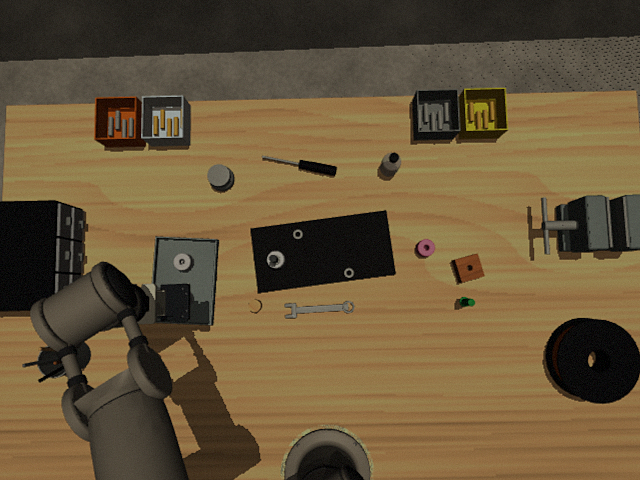

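Both rejects stand upright in the tray, at wrist px (317,224) and (317,330). The gauge stands home in hub a, at scene px (343,210), and everything else is where it started. The gripper is clear, so I'm handing in.

```bash
python3 -c "
from cell import job
print(job.hand_in())"
```

```text
the job is handed in; nothing more can be done
None
```

The gauge is standing fully home in hub a, which stayed on the mat. Hubs b and c are upright in the grey tray. The job was handed in at about 30 s.

- **Trying the holes:** I tried the steel gauge in hub c, then b, then a. It stopped 8 mm short in c and b, at readings of about 10 N and 9 N. In a it went down to the flange, reading about 5 N at the end.
- **Last checks:** In hub a the flange top read about 44 mm and the gauge top about 100–101 mm above the bench, against 45 and 102 mm expected. The two rejects stand at about (0.529, 0.357) and (0.437, 0.357). In the last scene and top views, everything else looked where it began, including the pink hub and green gauge.
- **Disagreements:** The scene camera placed things about 5 mm off from the top and wrist views. I went by the wrist camera throughout. No check failed.

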